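Pivot a slide rail past a post into its measuring bay

ROBOT

A 6-joint arm with a two-finger parallel gripper is mounted at the origin on the work surface. World frame = base frame: x ahead of the robot, y to its left, z up, the work surface at z = 0. Lengths are in m, angles in rad, forces in N, time in s.
With the tool pointing down it reaches from about 0.275 to 0.775 m from the base axis. Payload 14.6 kg.
Tool frame: the origin (TCP) lies between the finger pads; the fingertips stand 25 mm ahead of it and the grasp point (between the pads) lies 6 mm ahead of it; z points along the fingers, y is the line along which they close (so a half turn about z gives the same grasp; the last joint's range is limited). The gripper opens to 85 mm and grips with 20 to 120 N. Pads are 22 mm wide; open, the fingers measure 114 mm over their backs; the gripper's body (76 mm by 85 mm) begins 54 mm behind the grasp point. The pads swing forward as they close: fully open they stand 13 mm farther back than shut.
Start: joints at [1.152, 0.263, -0.048, 1.259, 0, 1.415], TCP at [0.137, 0.507, 0.256] pointing down, gripper open.
Joint ranges: [-2.65, 2.65], [-0.89, 1.7], [-1.18, 1.37], [-2.13, 2.11], [-1.35, 1.29], [-3.14, 3.14]. Speed limits (rad/s): [1.89, 1.89, 2.57, 2.79, 3.14, 3.14].

INTERFACE

Orientations are given as a rotation vector (axis times angle).
In Python, from bench import r gives the robot as it stands. The module is installed in compiled form; this text tells all that it offers.
- The arm moves only by the tool step_arm, never from a script. Its argument "commands" is text: rows parted by semicolons, each of 5 numbers parted by spaces: the shift along the tool's x, y, z in mm, then the turn about the tool's z in degrees, then the closure, from 0 (fully open) to 1 (shut). In form: x y z spin gripper; .... A call has 1 to 10 rows; each row shifts and turns the commanded pose from where the row before left it, along the tool's axes as they then stand; what a row does not reach is not made up. A row lasts 1/8 s, in which the tool goes at most 62.5 mm and 10.7 degrees, less where a joint would pass 70% of its speed; a pose out of reach is approached as far as the arm can. A call with a gripper value outside its range is refused whole. The fingers move at their own pace and stop on an object; "grip_force" is the grip in N (left out, the last holds). Time passes only in rows, so rows that do not move let the fingers close. It gives the time, the measured TCP pose, the force, the opening and the grip force at its end, in the units of the state.
- r.read_state(): the state, without advancing time (a new reading comes with each control period).
- r.read_camera(name): name is "scene" or "top" or "wrist"; returns a dict with "image" (420x560x3 uint8, blue, green, red), "fx", "fy", "cx", "cy" (pixels), "xyz" and "orientation" of the camera in the world. Camera axes: x right, y down, z forward; pixel columns grow to the right and rows downward; lengths in m; the calibration is good to about 2 mm. A picture is of the moment at which its call begins. There is no depth.
- r.sign_off(): hands the job in; it is judged then, once.
The state is a dict: "time": time; "joints": joint angles; "joint_vel": joint speeds; "joint_efforts": joint torques, N m; "ee_pos": TCP position; "orientation": TCP orientation; "wrist_force": force on the tool from outside, world axes, zero at the start; "ft_torque": the same for the moment, N m; "grip_width": opening from 0.0 (shut) to 1.0 (fully open); "gripper_force": force on a finger pad.
Only numpy, scipy, OpenCV 4.12 (cv2) and the standard library are available. Lean on these libraries where they do the work, as an engineer would, in place of code of your own. Each camera call takes 0.05 s, during which the arm holds its last target. There are 200 camera calls.

TASK

Park the long slide rail in the black three-sided measuring bay by pushing it along the bench with the fingertips: angle it so that its right end (as seen from the robot) goes in behind the dark steel post first, then swing the left end in, and finish with the rail lying flush along the bay's back wall. Do not lift or tip the rail, and leave the other loose things on the bench where they are.

Things in the scene. Friction and masses are not known exactly. Their poses are not given: they have to be found in the camera images.
- rail: plain aluminium slide rail, 250 mm long (own y), 30 mm wide (own x), 25 mm high, 0.3 to 0.6 kg, loose and flat on the bench, five dark holes along its top. Origin: centre of its underside. It starts on the robot's side of the bay, roughly parallel to the back wall and shifted left of the post.
- rail_end_right (a point): centre of the rail's right end face (own y = -125 mm), 12.5 mm above its underside: the end that starts nearer the post and goes in first
- rail_end_left (a point): centre of the rail's left end face (own y = +125 mm), 12.5 mm above its underside
- bay: fixed black bay: three walls 30 mm high, 14 mm thick, no floor, open towards the robot. Origin: bench level, middle of the back wall's inner face; x points into that wall, y left along it. Inside 300 mm long (y -150 to 150); end walls reach 60 mm out (x -60 to 0). A seated rail's origin is at x = -15 mm. The gap from post to left end wall is shorter than the rail.
- post: fixed round dark steel post, 20 mm diameter, 55 mm tall, standing in front of the right part of the bay's mouth, about 80 mm from the back wall and 90 mm to the right of the bay's middle. Origin: centre of its foot. The rail may touch it.
- objective: small white microscope objective, 32 mm diameter, 55 mm tall, tapering at the top, standing on the bench to the right of the post; origin at the centre of its underside. To be left alone
- bottle: white plastic bottle, 60 mm diameter, 150 mm tall, standing at the front right; origin on its underside. To be left alone
- dish: open glass dish, 90 mm diameter, 20 mm tall, on the left of the bench; origin on its underside. To be left alone
- driver: screwdriver 160 mm long lying on the bench beyond the bay; origin under its middle. To be left alone
- cap: small black round lens cap, 36 mm diameter, 22 mm tall, standing outside the left end of the bay; origin on its underside. To be left alone
- jar: amber glass jar with black lid, 56 mm diameter, 70 mm tall, at the front left; origin on its underside. To be left alone
- mask: square framed photomask, 130 x 130 x 6 mm, lying flat on the right of the bench; origin on its underside. To be left alone

How it is judged:
On the way:
1. the rail's right end is in the bay behind the post while its left end is still out in front of the bay (x of rail_end_right in the frame of bay above -0.06 m and y of rail_end_right in the frame of bay below -0.06 m and x of rail_end_left in the frame of bay below -0.06 m), for 0.1 s.
At the end, for the whole second after the job is handed in: the rail lies flat and at rest inside the bay, between its end walls, both ends within 7 mm of touching the back wall (x of rail_end_right in the frame of bay between -0.022 and -0.008 m and x of rail_end_left in the frame of bay between -0.022 and -0.008 m and y of rail in the frame of bay between -0.032 and 0.032 m and y of rail_end_right in the frame of bay below -0.08 m and height (world z) of rail below 0.004 m and angle between rail's own z axis and vertical below 0.05 rad and linear speed of rail below 0.01 m/s).
It fails at once if the rail is lifted more than 12 mm or tipped more than about 9 degrees (height (world z) of rail above 0.012 m or angle between rail's own z axis and vertical above 0.16 rad).
It fails at once if another loose thing is shoved more than 20 mm (distance of any of objective, bottle, dish, driver, cap, jar, mask from where it was at the start of the episode above 0.02 m).
It also fails if it takes over 72 s, if anything falls off the work surface, if the arm or the gripper's body presses on something with over 40 N, if the wrist force passes 120 N, or if a joint passes its speed limit or range.

## Working session

There is one attempt and no reset: what is moved stays moved. The work goes in short steps, Python scripts to look and compute and a tool call to move; the robot and the scene stay as the last step left them, time stands still between calls to the robot, and variables do not carry over. Pictures are saved under pics/ and viewed, at most 10 in all, crops included, and the job is handed in when it is done.

Besides the shell and the picture viewer there is one more tool, called as a command line: name --argument value ..., lists and objects as JSON in quotes. step_arm: Moves the arm, as the interface text tells. Its arguments: {"type":"object","properties":{"commands":{"type":"string"},"grip_force":{"type":"number"}},"required":["commands"]}

```bash
mkdir -p pics
cat > h.py <<'E'
import numpy as np, cv2
from scipy.spatial.transform import Rotation as R
from bench import r
def cam(n):
    c=r.read_camera(n); o=np.array(c["orientation"],float)
    c["R"]=R.from_rotvec(o).as_matrix() if o.shape==(3,) else (o if o.shape==(3,3) else R.from_quat(o).as_matrix())
    return c
def ray(c,u,v,z):
    d=c["R"]@np.array([(u-c["cx"])/c["fx"],(v-c["cy"])/c["fy"],1.]); p=np.array(c["xyz"])
    return p+d*(z-p[2])/d[2]
def proj(c,P):
    q=c["R"].T@(np.array(P)-np.array(c["xyz"])); return q[0]/q[2]*c["fx"]+c["cx"],q[1]/q[2]*c["fy"]+c["cy"]
E
python3 - <<'E'
from h import *
for n in("top","scene"):
    c=cam(n); cv2.imwrite(f"pics/{n}0.png",c["image"]); print(n,c["xyz"],c["orientation"],c["fx"],c["cx"],c["cy"])
s=r.read_state();print(s)
E
```

```text
top [ 0.39722232 -0.02304383  1.19633286] [-2.18017703  2.15403519 -0.12168958] 491.6044513994842 279.58370594652143 206.01271928608415
scene [1.40096302 0.11265868 0.74235785] [-1.56069276 -1.84463989  0.85934739] 492.7268532064251 276.3639004066267 211.33633322902548
{'time': 0.1, 'joints': array([ 1.15169107e+00,  2.63502671e-01, -4.88359556e-02,  1.25940186e+00,
       -9.57347146e-06,  1.41550249e+00]), 'joint_vel': array([ 2.09961680e-04, -2.92760071e-04,  1.65059513e-03, -2.69108100e-04,
        3.24996824e-05,  9.47820758e-04]), 'joint_efforts': array([ 1.58818621e-04, -6.38577676e+01,  3.85061717e+01,  1.00553004e-02,
       -3.09655579e-04, -1.80273179e-05]), 'ee_pos': array([0.13681977, 0.50664548, 0.25587264]), 'orientation': array([-4.13159367e-01, -3.11404544e+00,  1.42647232e-03]), 'wrist_force': array([ 1.10854088, -0.53633424, -0.06548381]), 'ft_torque': array([-0.01134426,  0.06424091,  0.02331942]), 'gripper_force': 0.0, 'grip_width': 0.998865837776302}
```

View pics/top0.png

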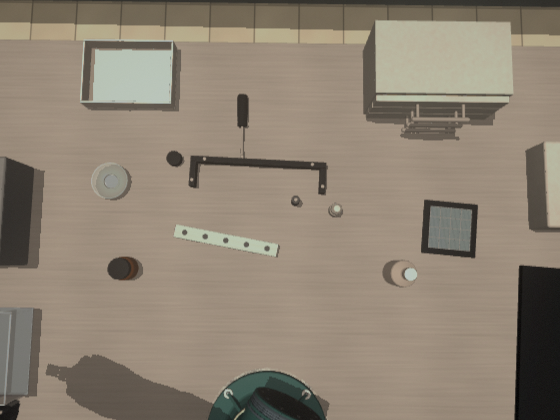

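View pics/scene0.png

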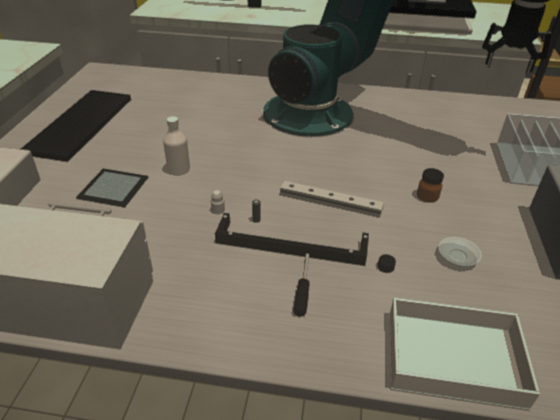

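The top view shows the rail running from (176,231) to (278,250). The bay's back wall runs from (192,158) to (325,165), the post is at (295,200) and the objective at (335,210). The scene view shows the same layout from the far side.

```bash
cat >> h.py <<'E'
def rail(c,z=.025,box=None):
    im=c["image"]; m=(im.min(2)>150).astype(np.uint8)
    if box: k=np.zeros_like(m);k[box[1]:box[3],box[0]:box[2]]=1;m*=k
    m=cv2.morphologyEx(m,cv2.MORPH_CLOSE,np.ones((5,5)))
    cs,_=cv2.findContours(m,0,2); best=max(cs,key=cv2.contourArea)
    P=np.array([ray(c,u,v,z)[:2]*1000 for u,v in cv2.boxPoints(cv2.minAreaRect(best))]); 
    return P,best
def railpose(P):
    (ce,wh,a)=cv2.minAreaRect(P.astype(np.float32)); 
    e=[P[1]-P[0],P[2]-P[1]]; l=max(e,key=np.linalg.norm); l=l if l[1]>0 else -l
    return P.mean(0),sorted(wh),np.degrees(np.arctan2(-l[0],l[1]))  # angle of own y about +z from world y
E
python3 - <<'E'
from h import *
t=cam("top"); s=cam("scene")
P,b=rail(t,box=(150,200,310,280)); print(P.round(), [np.round(x,1) for x in railpose(P)])
P,b=rail(s,box=(265,170,395,225)); print(P.round(), [np.round(x,1) for x in railpose(P)])
im=t["image"]
for n,c,b in(("top",t,(165,145,355,270)),("scene",s,(200,165,400,275))):
    cr=c["image"][b[1]:b[3],b[0]:b[2]]; cv2.imwrite(f"pics/{n}_crop.png",cv2.resize(cr,None,fx=4,fy=4,interpolation=cv2.INTER_CUBIC))
E
```

```text
[[450. 226.]
 [479. 221.]
 [435. -23.]
 [406. -17.]] [array([442.3, 101.7]), array([ 30., 248.]), np.float64(-10.3)]Traceback (most recent call last):
  File "<stdin>", line 4, in <module>
  File "h.py", line 17, in rail
    cs,_=cv2.findContours(m,0,2); best=max(cs,key=cv2.contourArea)
                                       ~~~^^^^^^^^^^^^^^^^^^^^^^^^
ValueError: max() iterable argument is empty
```

Run:
```python
from h import *
t=cam("top"); s=cam("scene")
for n,c,b in(("top",t,(165,145,355,270)),("scene",s,(200,165,400,275))):
    cr=c["image"][b[1]:b[3],b[0]:b[2]]; cv2.imwrite(f"pics/{n}_crop.png",cv2.resize(cr,None,fx=4,fy=4,interpolation=cv2.INTER_CUBIC))
# bay dark mask in top
m=(t["image"].max(2)<60).astype(np.uint8)
n,l,st,ce=cv2.connectedComponentsWithStats(m)
for i in range(1,n):
    if st[i,4]>25 and 130<ce[i][1]<290 and 100<ce[i][0]<420: print(st[i],ce[i].round(1),(ray(t,*ce[i],.03)*1000).round())
```

```text
[172 154  10  12  34] [178.1 161.4] [630. 219.  30.]
[190 158 136  29 416] [251.  166.2] [620.  44.  30.]
[122 259   9  20  56] [127.  268.3] [373. 331.  30.]
[109 260  14  19 102] [114.2 270.2] [368. 360.  30.]
```

View pics/top_crop.png

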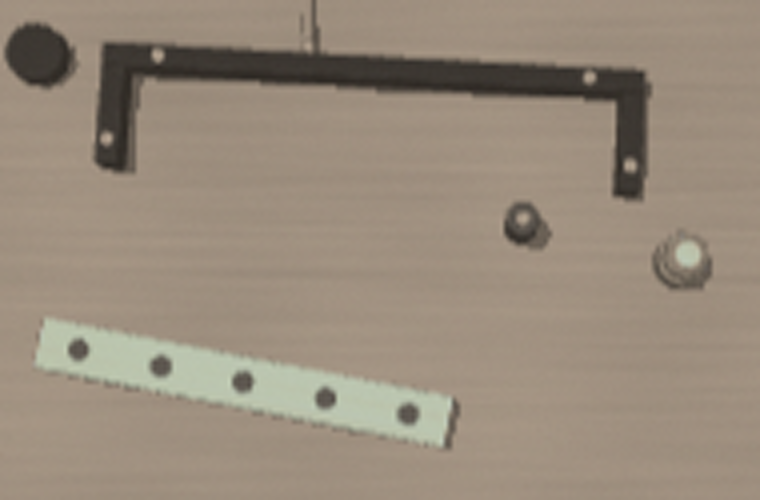

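View pics/scene_crop.png

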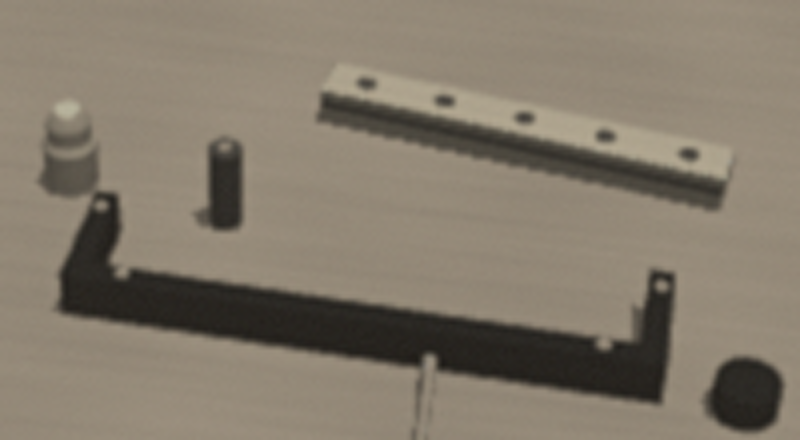

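The enlarged top view shows the bay's inner corners at crop (130,73) and (617,99), and the post top at (522,217). The scene crop shows the post foot at about (224,226), its top at (225,143), and the rail's far-side top corners.

```bash
cat >> h.py <<'E'
def tri(a,b):
    A=[];B=[]
    for c,u,v in(a,b):
        d=c["R"]@np.array([(u-c["cx"])/c["fx"],(v-c["cy"])/c["fy"],1.]);d/=np.linalg.norm(d);M=np.eye(3)-np.outer(d,d);A.append(M);B.append(M@np.array(c["xyz"]))
    x=np.linalg.lstsq(np.vstack(A),np.hstack(B),rcond=None)[0]; return x*1000
E
python3 - <<'E'
from h import *
t=cam("top");s=cam("scene")
T=lambda u,v:(t,165+(u+.5)/4-.5,145+(v+.5)/4-.5)
S=lambda u,v:(s,200+(u+.5)/4-.5,165+(v+.5)/4-.5)
for n,a,b in[("screwL",(158,55),(604,343)),("screwR",(589,77),(122,272)),("endL",(106,138),(661,285)),("endR",(629,165),(101,204)),("post",(522,215),(225,145)),
 ("hole1",(78,349),(689,154)),("hole3",(243,382),(525,118)),("hole5",(408,413),(367,83))]:
    print(n,tri(T(*a),S(*b)).round(1))
def z(u,v,h): return (ray(*T(u,v),h)*1000).round(1)[:2]
L,Rr=z(130,73,.03),z(617,99,.03)
print("in L,R",L,Rr,"len",np.linalg.norm(L-Rr)); x=(Rr-L)/np.linalg.norm(Rr-L); ang=np.degrees(np.arctan2(x[0],-x[1]));print("bay yaw",ang,"origin",(L+Rr)/2)
print("post",z(522,217,.055),"tips",z(110,165,.03),z(628,194,.03),"obj",z(683,262,.03),z(687,253,.055),"cap",z(38,54,.022))
E
```

```text
screwL [637.5 158.8  31.2]
screwR [ 627.1 -101.2   31. ]
endL [586.5 187.9  31.4]
endR [ 573.8 -125.5   31.7]
post [539.7 -60.8  56.8]
hole1 [460.2 202.1  25.5]
hole3 [441.7 103.7  25.1]
hole5 [424.4   5.2  25.8]
in L,R [626.6 173.4] [ 614.4 -119.9] len 293.55362372145913
bay yaw -2.3818813067157167 origin [620.5   26.75]
post [539.  -62.5] tips [570.5 183.7] [ 556.8 -126.7] obj [ 516.3 -159.6] [ 519.1 -159. ] cap [639.1 230.9]
```

```bash
cat >> h.py <<'E'
O=np.array([625.3,29.1]);YAW=np.radians(-2.3);RB=np.array([[np.cos(YAW),-np.sin(YAW)],[np.sin(YAW),np.cos(YAW)]])
b2w=lambda p:O+RB@np.array(p,float)
w2b=lambda p:RB.T@(np.array(p,float)-O)
def tcp():
    s=r.read_state(); M=R.from_rotvec(s["orientation"]).as_matrix(); return s,np.array(s["ee_pos"])*1000,M
def go(seq,z=None):
    """seq of (X,Y,z,phi): phi=bay angle of tool y (mod 180) ; prints total shift in tool axes per leg with the spin made first"""
    s,p,M=tcp(); print("t",s["time"],"tcp bay",w2b(p[:2]).round(1),"z",p[2].round(1),"F",np.round(s["wrist_force"],1))
    for X,Y,zz,phi in seq:
        ty=RB.T@M[:2,1]; cur=np.degrees(np.arctan2(-ty[0],ty[1])); d=(phi-cur+90)%180-90
        M=R.from_rotvec([0,0,np.radians(d)]).as_matrix()@M
        t=np.r_[b2w((X,Y)),zz]; print("tool-y bay ang",cur.round(1),"spin",(-d).round(1),"then shift",(M.T@(t-p)).round(1)); p=t
def rp():
    c=cam("top"); P,b=rail(c,box=(130,150,350,300)); ce,wh,a=railpose(P); q=w2b(ce); th=np.radians(a+2.3); l=np.array([-np.sin(th),np.cos(th)])
    print("rail bay",q.round(1),"th",(a+2.3).round(1),"wh",np.round(wh,1),"R",(q-125*l).round(1),"L",(q+125*l).round(1)); return c
E
python3 - <<'E'
from h import *
rp();go([(-250,-33,256,13),(-250,-33,45,13),(-105,-50,45,13)])
E
```

```text
rail bay [-185.8   65.2] th -8.0 wh [ 30. 248.] R [-203.1  -58.6] L [-168.4  189. ]
t 0.45 tcp bay [-507.2  457.7] z 256.2 F [ 0.5 -0.6  1.7]
tool-y bay ang -12.8 spin -25.8 then shift [-1.402e+02 -5.360e+02  3.000e-01]
tool-y bay ang 13.0 spin -0.0 then shift [ -0.   0. 211.]
tool-y bay ang 13.0 spin -0.0 then shift [-137.5  -49.2   -0. ]
```

step_arm --commands "0 0 0 -9 1; 0 0 0 -9 1; 0 0 0 -8 1; -14 -45 0 0 1; -14 -45 0 0 1; -14 -45 0 0 1; -14 -45 0 0 1; -14 -45 0 0 1; -14 -45 0 0 1; -14 -45 0 0 1"

```text
time: 1.7
ee_pos: [0.2931, 0.2147, 0.2564]
orientation: [-0.298, 3.127, 0.0]
wrist_force: [1.5, 0.3, 0.3]
grip_width: -0.003
gripper_force: 0.0
```

step_arm --commands "-14 -45 0 0 1; -14 -45 0 0 1; -14 -45 0 0 1; 0 -41 0 0 1; 0 0 0 0 1; 0 0 0 0 1"

```text
time: 2.45
ee_pos: [0.3669, 0.0513, 0.2563]
orientation: [-0.297, 3.128, 0.0]
wrist_force: [0.2, -0.3, -0.4]
grip_width: 0.004
gripper_force: 0.0
```

Run:
```python
from h import *
go([(-250,-33,45,13)])
```

```text
t 2.45 tcp bay [-259.    11.8] z 256.3 F [ 0.2 -0.3 -0.4]
tool-y bay ang 13.2 spin 0.2 then shift [  1.3 -45.8 211.3]
```

step_arm --commands "1 -23 0 0 1; 0 -23 0 0 1; 0 0 40 0 1; 0 0 40 0 1; 0 0 40 0 1; 0 0 40 0 1; 0 0 36 0 1; 0 0 10 0 1; 0 0 4 0 1; 0 0 0 0 1"

```text
time: 3.7
ee_pos: [0.3754, 0.0059, 0.047]
orientation: [-0.299, 3.126, -0.001]
wrist_force: [0.2, -1.1, 1.1]
grip_width: 0.001
gripper_force: 0.0
```

Run:
```python
from h import *
c=rp();go([(-250,-33,42,13),(-110,-50,42,13)])
w=cam("wrist");s=cam("scene")
cv2.imwrite("pics/pair.png",np.hstack([cv2.resize(w["image"],(400,300)),cv2.resize(s["image"][130:290,190:400],(400,300))]))
```

```text
rail bay [-177.5  125. ] th -8.3 wh [ 32.1 129.2] R [-195.6    1.3] L [-159.5  248.7]
t 3.75 tcp bay [-248.7  -33.3] z 47.1 F [0.4 0.5 0.3]
tool-y bay ang 13.2 spin 0.2 then shift [1.2 0.6 5.1]
tool-y bay ang 13.0 spin -0.0 then shift [-132.6  -48.1    0.2]
```

View pics/pair.png

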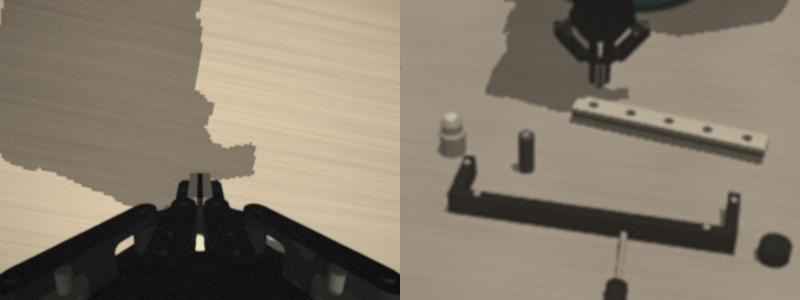

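The wrist and scene views show the closed fingertips standing in front of the rail, just left of its right end. The arm's shadow hides part of the rail in the top view. I'm starting the push.

step_arm --commands "0 0 6 0 1; -10 -3 0 0 1; -10 -3 0 0 1; -10 -3 0 0 1; -9 -3 0 0 1; -9 -3 0 0 1; -9 -3 0 0 1; -9 -3 0 0 1; 0 0 0 0 1; 0 0 0 0 1"

```text
time: 5.1
ee_pos: [0.4436, -0.0024, 0.0403]
orientation: [-0.298, 3.127, -0.0]
wrist_force: [-0.9, -0.6, 0.1]
grip_width: 0.001
gripper_force: 0.0
```

```bash
cat >> h.py <<'E'
def rl(box=(130,150,350,300),thr=150):
    """pose from visible left part of rail, top view"""
    c=cam("top"); P,b=rail(c,box=box); P=np.array([w2b(p) for p in P]); ls=P[np.argsort(P[:,1])]
    e=[P[1]-P[0],P[2]-P[1]]; l=max(e,key=np.linalg.norm); ln=np.linalg.norm(l); l=l/ln; l=l if l[1]>0 else -l
    k=P@l; Lm=P[np.argsort(k)[2:]].mean(0); th=np.degrees(np.arctan2(-l[0],l[1]))
    print("vis len",ln.round(),"th",th.round(1),"L",Lm.round(1),"C",(Lm-125*l).round(1),"R",(Lm-250*l).round(1)); return c
E
python3 - <<'E'
from h import *
c=rl();go([(-110,-50,42,13)])
E
```

```text
vis len 219.0 th 7.1 L [-205.2  290.2] C [-189.7  166.2] R [-174.3   42.1]
t 5.15 tcp bay [-180.4  -38.8] z 40.3 F [-0.5 -0.4 -0.2]
tool-y bay ang 13.2 spin 0.2 then shift [-66.1 -26.8  -1.7]
```

Run:
```python
from h import *
c=cam("top");s=cam("scene");b=(100,130,360,310)
cv2.imwrite("pics/p2.png",np.hstack([cv2.resize(c["image"][130:310,130:370],(400,300)),cv2.resize(s["image"][130:290,190:400],(400,300))]))
```

```text
(no output)
```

View pics/p2.png

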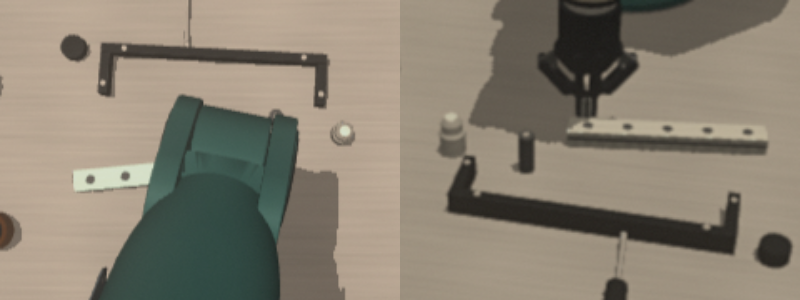

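The top view shows the left part of the rail at about 5° with the arm over the rest. The scene view shows the whole rail, with the fingertips at its right end and the push working. The bench has brightened in the picture, so I'll mask by colour instead of brightness.

```bash
sed -i 's/m=(im.min(2)>150).astype(np.uint8)/q=im.astype(int);m=((q[...,1]-q[...,2]>3)\&(q[...,1]>140)).astype(np.uint8)/' h.py
python3 - <<'E'
from h import *
c=rl();print(c["image"][240,190],c["image"][240,140]);go([(-140,-42,42,13),(-110,-50,42,25)])
E
```

```text
vis len 117.0 th 8.7 L [-188.9  187.8] C [-169.9   64.2] R [-151.   -59.4]
[199 223 215] [150 169 186]
t 5.3 tcp bay [-180.4  -38.8] z 40.3 F [0.8 0.2 0.4]
tool-y bay ang 13.2 spin 0.2 then shift [-38.7 -12.3  -1.7]
tool-y bay ang 13.0 spin -12.0 then shift [-23.8 -19.9   0. ]
```

step_arm --commands "-9 -3 0 0 1; -9 -3 0 0 1; -9 -3 0 0 1; -9 -3 0 0 1; 0 0 0 -10 1; -8 -5 0 0 1; -8 -5 0 0 1; -8 -5 0 0 1; 0 0 0 0 1; 0 0 0 0 1"

```text
time: 6.55
ee_pos: [0.509, -0.0129, 0.0403]
orientation: [-0.569, 3.09, -0.0]
wrist_force: [-0.0, -0.1, -0.3]
grip_width: -0.003
gripper_force: 0.0
```

Run:
```python
from h import *
c=rl();go([(-100,-50,42,25)])
```

```text
vis len 101.0 th 29.8 L [-208.2  166.5] C [-146.1   58. ] R [-84.1 -50.5]
t 6.6 tcp bay [-114.6  -46.6] z 40.3 F [-0.5 -1.3  0.7]
tool-y bay ang 23.2 spin -1.8 then shift [-11.8  -9.3  -1.7]
```

step_arm --commands "-7 -3 0 0 1; -7 -3 0 0 1; 0 0 0 0 1; 0 0 0 0 1; 12 3 0 0 1; 20 8 0 0 1; 20 8 -20 0 1; 0 0 -40 0 1; 30 50 -20 0 1; 0 0 0 0 1"

```text
time: 7.85
ee_pos: [0.42, 0.0231, 0.1214]
orientation: [-0.572, 3.089, 0.0]
wrist_force: [-0.5, -0.3, -0.2]
grip_width: 0.001
gripper_force: 0.0
```

Run:
```python
from h import *
c=rl();rp();go([])
```

```text
vis len 66.0 th 34.2 L [-108.6   11. ] C [-38.3 -92.3] R [  32.  -195.6]
rail bay [-88.8 -17.8] th 34.2 wh [29.  61.8] R [ -18.5 -121.1] L [-159.1   85.6]
t 7.95 tcp bay [-202.3  -15.4] z 120.5 F [ 0.3 -0.5 -0.3]
```

Run:
```python
from h import *
print(r.read_state()["joints"].round(2))
go([(-236,198,120,-56),(-236,198,41,-56),(-168,103,41,-56)])
```

```text
[-0.14  0.18 -0.55  0.83 -0.   -0.51]
t 7.95 tcp bay [-202.3  -15.4] z 120.5 F [ 0.3 -0.5 -0.3]
tool-y bay ang 23.2 spin 79.2 then shift [195.7  91.4   0.3]
tool-y bay ang -56.0 spin -0.0 then shift [ 0.1  0.  79. ]
tool-y bay ang -56.0 spin -0.0 then shift [-1.168e+02  3.300e+00  1.000e-01]
```

step_arm --commands "0 0 0 10 1; 0 0 0 10 1; 0 0 0 10 1; 0 0 0 10 1; 0 0 0 10 1; 0 0 0 10 1; 0 0 0 10 1; 0 0 0 9 1; 39 18 0 0 1; 39 18 0 0 1"

```text
time: 9.2
ee_pos: [0.4127, 0.1073, 0.1197]
orientation: [-1.529, -2.744, 0.0]
wrist_force: [0.4, -0.2, -0.6]
grip_width: 0.001
gripper_force: 0.0
```

step_arm --commands "39 18 0 0 1; 39 18 0 0 1; 39 19 0 0 1; 0 0 0 0 1"

```text
time: 9.7
ee_pos: [0.3973, 0.2371, 0.1195]
orientation: [-1.522, -2.748, 0.0]
wrist_force: [0.6, -0.3, -1.0]
grip_width: -0.0
gripper_force: 0.0
```

Run:
```python
from h import *
rp();rl();go([(-236,198,120,-56),(-236,198,41,-56)])
```

```text
rail bay [-141.5   59. ] th 34.2 wh [ 29.9 248.1] R [-71.1 -44.4] L [-211.8  162.3]
vis len 248.0 th 34.2 L [-211.1  161.5] C [-140.8   58.1] R [-70.4 -45.2]
t 9.8 tcp bay [-236.   196.7] z 119.7 F [-0.2 -0.3 -0.2]
tool-y bay ang -55.8 spin 0.2 then shift [ 1.1  0.7 -0.3]
tool-y bay ang -56.0 spin -0.0 then shift [ 0.   0.1 79. ]
```

step_arm --commands "0 0 40 0 1; 0 0 39 0 1; -15 1 0 0 1; -10 0 0 0 1; -8 0 0 0 1; -8 0 0 0 1; -8 0 0 0 1; -8 0 0 0 1; -8 0 0 0 1; 0 0 0 0 1"

```text
time: 11.05
ee_pos: [0.4332, 0.1803, 0.042]
orientation: [1.526, 2.745, 0.001]
wrist_force: [0.2, -0.3, -0.3]
grip_width: 0.002
gripper_force: 0.0
```

Run:
```python
from h import *
rp();go([])
```

```text
rail bay [-114.8   20.4] th 34.6 wh [ 30.1 223. ] R [-43.8 -82.5] L [-185.8  123.3]
t 11.1 tcp bay [-198.3  143.5] z 41.9 F [ 0.5 -0.1 -0.8]
```

step_arm --commands "-8 0 0 0 1; -8 0 0 0 1; -8 0 0 0 1; -8 0 0 0 1; -8 0 0 0 1; -4 0 0 0 1; 0 0 0 0 1; 0 0 0 0 1"

```text
time: 12.1
ee_pos: [0.4557, 0.1433, 0.0413]
orientation: [1.526, 2.746, -0.001]
wrist_force: [0.5, 0.3, 0.6]
grip_width: 0.004
gripper_force: 0.0
```

Run:
```python
from h import *
rp();go([])
```

```text
rail bay [-89.5 -16.9] th 34.4 wh [ 29.6 217.5] R [ -18.9 -120.1] L [-160.1   86.2]
t 12.15 tcp bay [-174.   107.3] z 41.3 F [ 0.2  0.1 -0.1]
```

step_arm --commands "-8 0 0 0 1; -4 0 0 0 1; 0 0 0 0 1; 20 0 0 0 1; 20 0 0 0 1; 0 0 -30 0 1; 0 0 0 0 1; 0 0 0 0 1"

```text
time: 13.15
ee_pos: [0.441, 0.167, 0.071]
orientation: [1.526, 2.746, -0.0]
wrist_force: [-0.7, -0.4, 0.2]
grip_width: -0.003
gripper_force: 0.0
```

Run:
```python
from h import *
rp();go([(-210,40,72,20),(-210,40,41,20)])
```

```text
rail bay [-90.9 -15.1] th 34.5 wh [ 29.8 245.4] R [ -20.1 -118.1] L [-161.7   87.9]
t 13.2 tcp bay [-189.9  130.3] z 70.8 F [ 0.4 -0.1 -0.1]
tool-y bay ang -55.8 spin -75.8 then shift [ 49.8 -78.   -1.2]
tool-y bay ang 20.0 spin -0.0 then shift [ 0.  0. 31.]
```

step_arm --commands "0 0 0 -10 1; 0 0 0 -10 1; 0 0 0 -10 1; 0 0 0 -10 1; 0 0 0 -10 1; 0 0 0 -10 1; 0 0 0 -10 1; 0 0 0 -6 1; 25 -39 0 0 1; 25 -39 0 0 1"

```text
time: 14.45
ee_pos: [0.4166, 0.0766, 0.0705]
orientation: [0.49, -3.102, 0.0]
wrist_force: [0.8, -0.5, -0.1]
grip_width: -0.005
gripper_force: 0.0
```

step_arm --commands "0 0 30 0 1; 0 0 0 0 1"

```text
time: 14.7
ee_pos: [0.4159, 0.0771, 0.0399]
orientation: [0.486, -3.1, -0.001]
wrist_force: [0.3, -0.4, 0.0]
grip_width: -0.002
gripper_force: 0.0
```

Run:
```python
from h import *
rl();go([(-120,66,41,20),(-60,84,41,10)])
```

```text
vis len 179.0 th 34.4 L [-121.2   29.7] C [-50.5 -73.4] R [  20.2 -176.5]
t 14.75 tcp bay [-210.5   40. ] z 40.8 F [ 0.6 -0.2  0.6]
tool-y bay ang 20.2 spin 0.2 then shift [-94.   -6.5  -0.4]
tool-y bay ang 20.0 spin 10.0 then shift [-62.2   7.3  -0.1]
```

Swing in gently.

step_arm --commands "-10 0 0 0 1; -10 0 0 0 1; -8 0 0 0 1; -8 0 0 0 1; -8 0 0 0 1; -8 0 0 0 1; -8 -1 0 0 1; -8 -1 0 0 1; 0 0 0 0 1; 0 0 0 0 1"

```text
time: 16.0
ee_pos: [0.4827, 0.0965, 0.0413]
orientation: [-0.488, 3.103, -0.0]
wrist_force: [0.6, 1.0, -0.2]
grip_width: 0.003
gripper_force: 0.0
```

Run:
```python
from h import *
c=rl();go([(-60,84,41,10)]); s=cam("scene")
cv2.imwrite("pics/p3.png",np.hstack([cv2.resize(c["image"][130:310,130:370],(400,300)),cv2.resize(s["image"][150:290,190:380],(400,300))]))
```

```text
vis len 176.0 th 26.4 L [-102.4   31.3] C [-46.8 -80.7] R [   8.9 -192.6]
t 16.05 tcp bay [-145.3   61.6] z 41.4 F [ 0.4  0.6 -0.8]
tool-y bay ang 20.2 spin 10.2 then shift [-87.9   7.2   0.4]
```

View pics/p3.png

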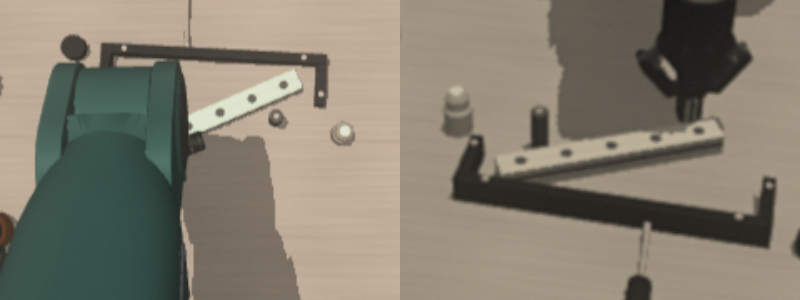

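The right end is behind the post with a clear gap, the left end is swinging in, and the fingertips are near the left end. I'll continue.

step_arm --commands "-8 0 0 5 1; -8 0 0 5 1; -8 1 0 0 1; -8 1 0 0 1; -8 1 0 0 1; -8 1 0 0 1; -8 1 0 0 1; -8 1 0 0 1; 0 0 0 0 1; 0 0 0 0 1"

```text
time: 17.35
ee_pos: [0.5448, 0.1133, 0.0413]
orientation: [-0.216, 3.134, 0.0]
wrist_force: [0.5, 0.1, 0.0]
grip_width: 0.001
gripper_force: 0.0
```

```bash
cat >> h.py <<'E'
def rr():
    """pose from the visible right part"""
    c=cam("top"); P,b=rail(c,box=(130,150,350,300)); P=np.array([w2b(p) for p in P])
    e=[P[1]-P[0],P[2]-P[1]]; l=max(e,key=np.linalg.norm); ln=np.linalg.norm(l); l=l/ln; l=l if l[1]>0 else -l
    Rm=P[np.argsort(P@l)[:2]].mean(0); print("vis",ln.round(),"th",np.degrees(np.arctan2(-l[0],l[1])).round(1),"R",Rm.round(1),"C",(Rm+125*l).round(1),"L",(Rm+250*l).round(1)); return c
E
python3 - <<'E'
from h import *
rr();go([(-45,84,41,10)])
E
```

```text
vis 190.0 th 3.0 R [ -41.8 -134.7] C [-48.3  -9.9] L [-54.9 114.9]
t 17.4 tcp bay [-83.9  80.9] z 41.3 F [ 0.5 -0.8  0.2]
tool-y bay ang 10.2 spin 0.2 then shift [-38.9  -3.7   0.3]
```

step_arm --commands "20 0 0 0 1; 25 0 0 0 0; 0 0 0 10 0; 0 -38 0 0 0; 0 -38 0 0 0; 0 0 0 0 0; 0 0 0 0 0; 0 0 0 0 0"

```text
time: 18.4
ee_pos: [0.4973, 0.0319, 0.0413]
orientation: [0.057, 3.141, 0.0]
wrist_force: [-0.6, -0.0, 1.1]
grip_width: 1.005
gripper_force: 0.0
```

Run:
```python
from h import *
go([(-130,5,28,0)]); s=cam("scene");w=cam("wrist")
cv2.imwrite("pics/p4.png",np.hstack([cv2.resize(w["image"],(400,300)),cv2.resize(s["image"][150:290,190:380],(400,300))]))
```

```text
t 18.4 tcp bay [-128.    -2.3] z 41.3 F [-0.6 -0.   1.1]
tool-y bay ang 0.2 spin 0.2 then shift [ 2.   7.3 13.3]
```

View pics/p4.png

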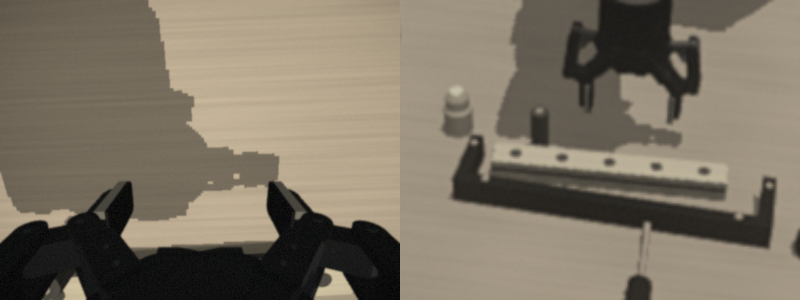

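The open fingers stand clear in front of the rail with its near face opposite them. The rail lies almost parallel inside the bay.

step_arm --commands "0 8 13 0 0; -16 0 0 0 0; -16 0 0 0 0; -10 0 0 0 0; -8 0 0 0 0; -8 0 0 0 0; -8 0 0 0 0; -6 0 0 0 0; -4 0 0 0 0; 0 0 0 0 0"

```text
time: 19.75
ee_pos: [0.574, 0.0363, 0.0284]
orientation: [0.058, 3.14, -0.0]
wrist_force: [-0.7, 0.4, -0.4]
grip_width: 0.996
gripper_force: 0.0
```

step_arm --commands "-3 0 0 0 0; -3 0 0 0 0; 0 0 0 0 0"

```text
time: 20.12
ee_pos: [0.5799, 0.0361, 0.0283]
orientation: [0.058, 3.141, -0.0]
wrist_force: [-2.4, 0.8, 0.8]
grip_width: 1.0
gripper_force: 1.1
```

Run:
```python
from h import *
go([]);rp()
```

```text
t 20.125 tcp bay [-45.7   5.2] z 28.3 F [-2.4  0.8  0.8]
rail bay [ -95.6 -195.9] th 47.8 wh [8.4 8.6] R [  -3.  -279.9] L [-188.1 -112. ]
```

Continue until the force rises against the back wall.

step_arm --commands "-2 0 0 0 0; -2 0 0 0 0; 0 0 0 0 0"

```text
time: 20.55
ee_pos: [0.5836, 0.036, 0.0283]
orientation: [-0.058, -3.141, 0.0]
wrist_force: [-3.2, 0.5, 3.4]
grip_width: 0.998
gripper_force: 1.9
```

step_arm --commands "-1 0 0 0 0; -1 0 0 0 0; 0 0 0 0 0"

```text
time: 20.92
ee_pos: [0.5854, 0.0359, 0.0283]
orientation: [-0.058, -3.141, 0.0]
wrist_force: [-4.9, -0.3, 3.7]
grip_width: 1.004
gripper_force: 2.4
```

step_arm --commands "-1 0 0 0 0; -1 0 0 0 0; 0 0 0 0 0; 0 0 0 0 0"

```text
time: 21.42
ee_pos: [0.5871, 0.0359, 0.0283]
orientation: [-0.058, -3.14, -0.0]
wrist_force: [-6.0, 0.2, 3.9]
grip_width: 1.0
gripper_force: 3.2
```

step_arm --commands "-1 0 0 0 0; -1 0 0 0 0; 0 0 0 0 0; 0 0 0 0 0"

```text
time: 21.92
ee_pos: [0.5874, 0.0359, 0.0281]
orientation: [-0.059, -3.137, 0.0]
wrist_force: [-14.9, 1.0, 11.5]
grip_width: 1.003
gripper_force: 8.1
```

step_arm --commands "4 0 0 0 0; 10 0 0 0 0; 30 0 0 0 0; 30 0 0 0 0; 30 0 -30 0 0; 40 0 -40 0 0; 40 0 -40 0 0; 0 0 0 0 0; 0 0 0 0 0"

```text
time: 23.05
ee_pos: [0.4061, 0.0426, 0.1383]
orientation: [0.058, 3.14, -0.0]
wrist_force: [1.0, -0.4, -0.4]
grip_width: 0.998
gripper_force: 0.0
```

Run:
```python
from h import *
go([]);c=rp();s=cam("scene")
cv2.imwrite("pics/p5.png",np.hstack([cv2.resize(c["image"][130:310,130:370],(400,300)),cv2.resize(s["image"][150:290,190:380],(400,300))]))
```

```text
t 23.05 tcp bay [-219.5    4.7] z 138.3 F [ 1.  -0.4 -0.4]
rail bay [-14.9 -13.3] th 0.0 wh [ 30.7 245.1] R [ -14.8 -138.3] L [-14.9 111.7]
```

View pics/p5.png

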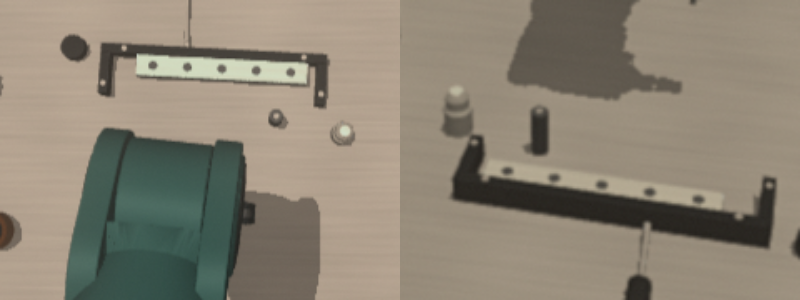

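The rail lies flush along the back wall, measured at x = -14.9 mm, y = -13 mm and angle 0°. The post, objective and cap are where they were.

```bash
python3 -c "
from bench import r
print(r.sign_off())"
```

```text
the job is handed in; nothing more can be done
None
```

The rail is parked flush along the bay's back wall (measured x = -14.9 mm, y = -13 mm, angle 0°); its right end went in behind the post first, and I handed the job in at about 23 s, with no verdict returned.

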